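# Check a jar roller's brake lever stops short of its bar

## Task

Check the red brake lever on the green jar roller: with the outside of the fingers or the fingertips, press it in towards the steel hand bar until it comes up against its stop, short of the bar, and let it spring fully out again. Then press it in to its stop once more and finish the program while still holding it there with a light push, so that the remaining gap can be seen. Only push on the lever's red front: do not pinch it, reach behind it, lean on the bar, strain the lever (40 N is too much), or shift the pots and jars that stand around.

Things in the scene. Friction and masses are not known exactly. Their poses are not given: they have to be found in the camera images.
- jar_roller: Green bench machine, fixed to the table, 200 x 300 mm and 58 mm high, with two black rollers and an amber jar lying on them (jar top 142 mm high). Origin: centre of its underside, on the table. Its own -x side is the front, with the hand bar and brake lever; +z up. Its position and yaw vary (yaw within 0.45 rad of facing the robot).
- grab_bar: Steel hand bar with black rubber grip, fixed to the roller; its frame is the same as that of jar_roller (origin there, not on the bar). The bar lies along the roller's y, axis at x = -165, z = 105 mm, from y = -155 to 155 mm; 22 mm thick, 29 mm over the rubber grip (y = -100 to 20 mm). Do not push on it.
- brake_lever (a joint): Red brake lever on a vertical axis at lever_pivot: 0 = fully out (rest), 0.32 rad = hard stop; positive swings its free end to the bar (counter-clockwise from above). A spring pushes it out: about 2 N at press_point at rest, 6.5 N at the stop. At rest it slants 0.35 rad out from the roller's -y; at the stop 0.03 rad, some 20 mm clear of the rubber grip.
- press_point (a point): Point on the lever's red front face (the side away from the bar), at mid height, 130 mm from the pivot, 30 mm short of the round free end, 8 mm in front of the pivot's plane. Moves 42 mm from rest to stop. Lever: 160 mm long, 97 to 119 mm above the table, 13 mm thick, free space above and below. Axes: -x out of the red face, -y to the free end, z up.
- lever_pivot (a point): Lever's pivot axis, fixed on the roller, at x = -200, y = 110, z = 108 mm in the roller's frame. Does not move with the lever.
- lever_back: Black strip along the lever's rear face (the side towards the bar), part of the lever, 132 x 20 mm, 5 mm thick. Must not be touched by the fingers. Its origin lies on the lever's pivot.
- ink_bottle: Loose clear bottle with cork-coloured cap, 44 mm across, 115 mm high, standing on the table beyond the lever's free end, about 12 to 16 cm from it. Origin: centre of its underside. Leave alone.
- inkwell: Loose terracotta ink pot, 52 mm across, 38 mm high, on the table some 8 to 18 cm in front of the lever, on the robot's side. Origin: centre of its underside. Leave alone.
- honey_jar: Loose amber jar with white lid, 64 mm across, 85 mm high, to one side. Origin: centre of its underside. Leave alone.
- dye_jar: Loose green jar with red lid, 68 mm across, 100 mm high, to one side. Origin: centre of its underside. Leave alone.
- bowl: Loose blue bowl, 130 mm across, 50 mm high, on the right (-y) side. Origin: centre of its underside. Leave alone.
- beaker: Loose white mug, 72 mm across, 80 mm high, on the left (+y) side. Origin: centre of its underside. Leave alone.

How it is judged:
By the outcome, as a careful person would: the job done as asked, in the order asked, and still so for the second after the job is handed in, while the arm keeps its last pose, push and grip.
It also fails if it takes over 48 s, if anything falls off the work surface, if the arm or the gripper's body presses on something with over 40 N, if the wrist force passes 120 N, or if a joint passes its speed limit or range.

## Robot

A 6-joint arm with a two-finger parallel gripper is mounted at the origin on the work surface. World frame = base frame: x ahead of the robot, y to its left, z up, the work surface at z = 0. Lengths are in m, angles in rad, forces in N, time in s.
With the tool pointing down it reaches from about 0.275 to 0.725 m from the base axis. Payload 5.6 kg.
Tool frame: the origin (TCP) lies between the finger pads; the fingertips stand 19 mm ahead of it and the grasp point (between the pads) is the TCP; z points along the fingers, x is the direction in which the jaws open and shut, and the axes are right-handed (so a half turn about z gives the same grasp; the last joint's range is limited). The gripper opens to 85 mm and grips with 20 to 120 N. Pads are 22 mm wide; open, the fingers measure 114 mm over their backs; the gripper's body (76 mm by 85 mm) begins 54 mm behind the grasp point. The pads swing forward as they close: fully open they stand 13 mm farther back than shut.
Start: joints at [0.285, 0.255, 0.108, 0, -1.424, -0.285], TCP at [0.55, 0, 0.25] pointing down, gripper open.
Joint ranges: [-2.95, 2.95], [-1.21, 1.97], [-1.09, 1.5], [-2.87, 1.71], [-2.94, -0.07], [-3.05, 3.05]. Speed limits (rad/s): [2.57, 2.57, 3.14, 3.14, 3.14, 3.14].

## Interface

Orientations are given as a 3x3 rotation matrix whose columns are the frame's x, y, z axes.
In Python, from workcell import env gives the robot as it stands.
- The arm moves only by the tool jog_arm, never from a script. Its argument "commands" is a list of rows, each a list of 7 numbers: the shift along the world's x, y, z scaled (see below), then the turn, a rotation vector about the world's x, y, z scaled (see below), then the opening, from 0 (shut) to 1 (fully open). A call has 1 to 5 rows; each row is the pose to reach, as a shift and turn from the pose measured when the call began, turning the shorter way round; what a row does not reach only later rows make up. The controller multiplies each number of a shift by 80 mm and each number of a turn by 180 degrees. A row lasts 1/12 s, in which the tool goes at most 41.7 mm and 7.16 degrees, less where a joint would pass 70% of its speed; a pose out of reach is approached as far as the arm can. A call with a number of a shift or a turn outside -1 to 1 is refused whole. A call with a gripper value outside its range is refused whole. The fingers move at their own pace and stop on an object; "newtons" is the grip in N (left out, the last holds). Time passes only in rows, so rows that repeat a pose let the fingers close. It gives the time, the measured TCP pose, the force and the opening at its end, in the units of the state.
- env.state(): the state, without advancing time (a new reading comes with each control period).
- env.get_image(name): name is "scene" or "side" or "wrist"; returns the picture (480x640x3 uint8, blue, green, red); there is no depth.
- env.calibration(name): a dict with "K" (3x3 intrinsics, pixels), "R" (3x3) and "t" (3): a world point X has camera coordinates R X + t. Camera axes: x right, y down, z forward; pixel columns grow to the right and rows downward; lengths in m; the calibration is good to about 2 mm. A picture is of the moment at which its call begins: read the wrist's pose just before it. calibration takes no time and is no camera call; for the wrist camera it gives the pose at the moment of the call.
- env.sign_off(): hands the job in, once; it reports no verdict.
The state is a dict: "time": time; "q": joint angles; "dq": joint speeds; "effort": joint torques, N m; "tool_pos": TCP position; "tcp_rot": TCP orientation; "wrist_force": force on the tool from outside, world axes, zero at the start; "ft_torque": the same for the moment, N m; "gripper_width": finger opening in m.
Only numpy, scipy, OpenCV 4.12 (cv2) and the standard library are available. Lean on these libraries where they do the work, as an engineer would, in place of code of your own. Each camera call takes 0.05 s, during which the arm holds its last target.

## Working session

There is one attempt and no reset: what is moved stays moved. The work goes in short steps, Python scripts to look and compute and a tool call to move; the robot and the scene stay as the last step left them, time stands still between calls to the robot, and variables do not carry over. Pictures are saved under pics/ and viewed, and the job is handed in when it is done.

Besides the shell and the picture viewer there is one more tool, called after "Emit:" by a JSON object that holds its "fn" and its "kwargs". jog_arm: Moves the arm, as the interface text tells. Its arguments: {"type":"object","properties":{"commands":{"type":"array","items":{"type":"array","items":{"type":"number"}}},"newtons":{"type":"number"}},"required":["commands"]}

```bash
mkdir -p pics; ls
python3 - <<'E'
from workcell import env
import cv2
for n in ("scene","side","wrist"):
    c=env.calibration(n); print(n,c)
    cv2.imwrite(f"pics/{n}0.png",env.get_image(n))
print(env.state())
E
```

```text
pics
scene {'K': array([[481.27750297,   0.        , 317.36597575],
       [  0.        , 481.27750297, 239.82232058],
       [  0.        ,   0.        ,   1.        ]]), 'R': array([[ 0.74909667,  0.66239592, -0.00926359],
       [ 0.48620929, -0.55923932, -0.67145507],
       [-0.44994966,  0.49848071, -0.74098737]]), 't': array([-0.44723633, -0.23339782,  1.81666167])}
side {'K': array([[583.48961395,   0.        , 323.96084067],
       [  0.        , 583.48961395, 248.38977765],
       [  0.        ,   0.        ,   1.        ]]), 'R': array([[ 0.91895502, -0.39434846, -0.00331191],
       [-0.24785171, -0.57099888, -0.78264284],
       [ 0.3067429 ,  0.72003443, -0.62246222]]), 't': array([-0.51915741,  0.20985903,  1.43126956])}
wrist {'K': array([[366.24196552,   0.        , 323.47134028],
       [  0.        , 366.24196552, 242.38461934],
       [  0.        ,   0.        ,   1.        ]]), 'R': array([[-9.99997294e-01, -5.48897647e-04,  2.26060222e-03],
       [ 1.29451708e-04,  9.57128164e-01,  2.89664740e-01],
       [-2.32268235e-03,  2.89664249e-01, -9.57125503e-01]]), 
[... 163 characters left out ...]
475e+00, -2.84609316e-01]), 'dq': array([-1.32806394e-05, -5.08692658e-04,  2.44505035e-03,  1.46076809e-03,
       -1.76137239e-05, -6.21561336e-04]), 'effort': array([-1.13390255e-03, -3.86942518e+01,  2.38082260e+01,  5.36670327e+00,
       -4.55894769e-03,  1.90294440e-05]), 'tool_pos': array([5.49661936e-01, 5.34133557e-05, 2.49597878e-01]), 'tcp_rot': array([[-9.99998899e-01,  4.38818645e-05, -1.48299316e-03],
       [ 4.40158554e-05,  9.99999995e-01, -9.03191533e-05],
       [ 1.48298919e-03, -9.03843291e-05, -9.99998896e-01]]), 'wrist_force': array([ 0.39064397,  0.65588836, -0.47236554]), 'ft_torque': array([0.01320951, 0.03846351, 0.03866689]), 'gripper_width': 0.08548893536926258}
```

View pics/scene0.png

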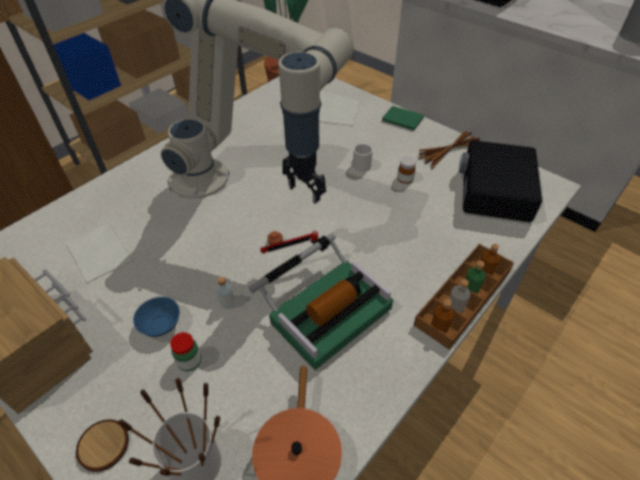

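View pics/side0.png

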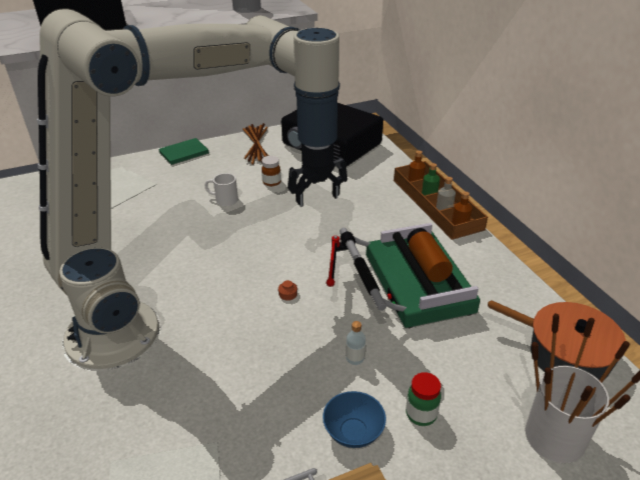

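View pics/wrist0.png

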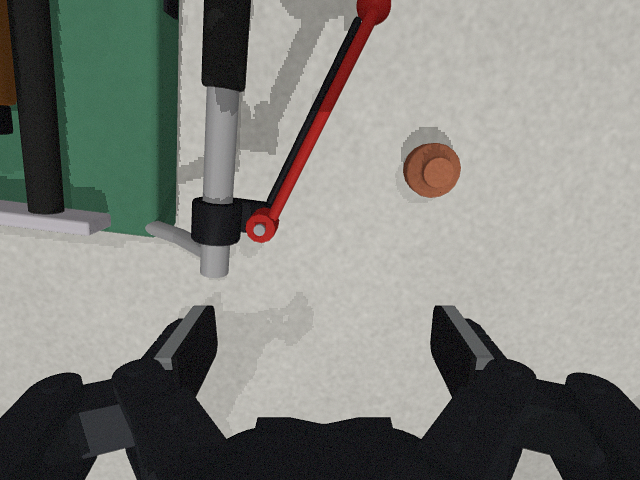

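The wrist view shows the lever pivot bolt at about (260,229), the free end at about (373,5), the bar from (240,0) to (213,275), and the inkwell at about (432,170). In the scene view the lever runs from (315,236) to (265,248). In the side view the free end is at (331,283).

```bash
cat > h.py <<'E'
import numpy as np, cv2
from workcell import env
def ray(cal,u,v):
    d=np.linalg.inv(cal["K"])@[u,v,1]; R=cal["R"]; return -R.T@cal["t"], R.T@d
def onz(cal,u,v,z):
    c,d=ray(cal,u,v); return c+d*(z-c[2])/d[2]
def proj(cal,X):
    p=cal["K"]@(cal["R"]@np.asarray(X)+cal["t"]); return p[:2]/p[2]
def red(im):
    h=cv2.cvtColor(im,cv2.COLOR_BGR2HSV)
    return ((h[...,0]<4)|(h[...,0]>176))&(h[...,1]>190)&(h[...,2]>60)
E
python3 - <<'E'
from h import *
cal=env.calibration("wrist"); im=cv2.imread("pics/wrist0.png")
piv=onz(cal,260,229,.12); print("pivot",piv)
# bar edges: rows
g=cv2.cvtColor(im,cv2.COLOR_BGR2GRAY)
m=red(im)
for v in (40,60,100,140,180,200):
    xs=np.where(m[v])[0]; print(v,xs.min(),xs.max(),onz(cal,xs.max(),v,.119)[:2],onz(cal,xs.min(),v,.119)[:2])
b=[onz(cal,(a+c)/2,v,.105) for a,c,v in ((203,248,40),(207,238,110),(201,229,262))]
print("bar",b)
for p,q in ((0,1),(1,2),(0,2)):
    d=b[p]-b[q]; print(np.arctan2(-d[0],d[1]) if d[1]>0 else np.arctan2(d[0],-d[1]))
print("inkwell",onz(cal,437,171,.038), onz(cal,432,170,.02))
for n,pts in (("scene",[(315,236),(265,248)]),("side",[(336,240),(331,283)])):
    c=env.calibration(n); print(n,[onz(c,*p,.115)[:2] for p in pts])
for n,z in (("side",(355,362)),):
    print("bottle base",onz(env.calibration(n),*z,0))
E
python3 -c "
import cv2
i=cv2.imread('pics/side0.png')[200:380,240:420];cv2.imwrite('pics/s0c.png',cv2.resize(i,None,fx=3,fy=3))
i=cv2.imread('pics/wrist0.png')[0:290,150:470];cv2.imwrite('pics/w0c.png',cv2.resize(i,None,fx=2,fy=2))"
```

```text
pivot [ 0.59470629 -0.00747905  0.12      ]
40 353 364 [ 0.52442926 -0.12828743] [ 0.53124912 -0.1282807 ]
60 343 355 [ 0.52972216 -0.11702591] [ 0.53726818 -0.11701913]
100 323 335 [ 0.54207082 -0.09350585] [ 0.54983848 -0.09350031]
140 304 315 [ 0.5551695  -0.06855727] [ 0.56250536 -0.06855347]
180 284 295 [ 0.56908866 -0.04204594] [ 0.57665343 -0.0420436 ]
200 274 285 [ 0.5763804  -0.02815763] [ 0.58406506 -0.02815609]
bar [array([ 0.61356845, -0.1311975 ,  0.105     ]), array([ 0.61894385, -0.08810098,  0.105     ]), array([0.63355451, 0.02291352, 0.105     ])]
-0.12408834090915526
-0.1308583143129193
-0.1289663064637113
inkwell [ 0.4469526  -0.03995787  0.038     ] [ 0.44624315 -0.03906404  0.02      ]
scene [array([ 0.60028563, -0.01286669]), array([ 0.52068093, -0.14601582])]
side [array([ 0.59555789, -0.00994886]), array([ 0.51532256, -0.15951498])]
bottle base [ 0.5078486  -0.31640175  0.        ]
```

View pics/s0c.png

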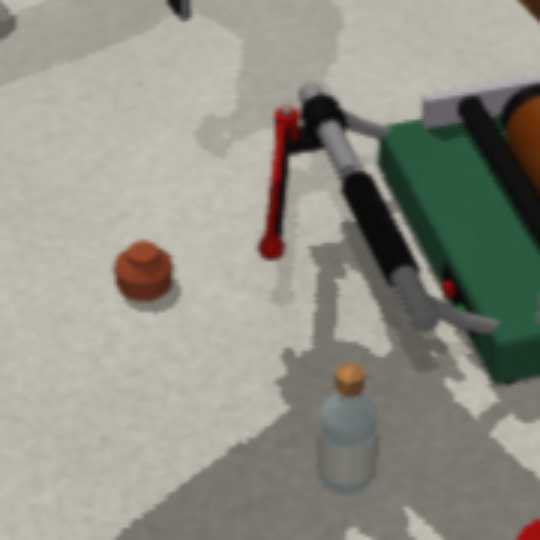

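View pics/w0c.png

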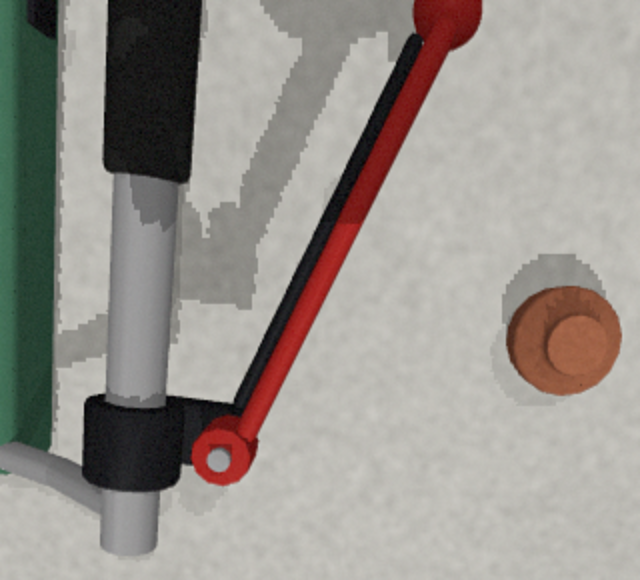

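Two independent measurements agree:
- **Lever and bar:** roller yaw is about -0.129, measured from the bar. The lever's world slant is 0.479, which equals 0.35 + 0.129. The pivot is 35 mm from the bar line, as specified.
- **Press point:** about (0.528, -0.119) at rest and (0.566, -0.135) at the stop.

I'll shut the fingers and approach from the robot side, with the tool pointing down and the back of a finger facing the lever.

Emit:
{"fn": "jog_arm", "kwargs": {"commands": [[-0.4, -0.5, 0, 0, 0, -0.05, 0], [-0.85, -1, 0, 0, 0, -0.05, 0], [-0.85, -1, -0.2, 0, 0, -0.05, 0], [-0.85, -1, -0.5, 0, 0, -0.05, 0], [-0.85, -1, -0.5, 0, 0, -0.05, 0]], "newtons": 30}}

```text
time: 0.57
tool_pos: [0.4784, -0.0804, 0.2058]
tcp_rot: [[-0.987, 0.159, -0.008], [0.159, 0.987, 0.001], [0.009, 0.0, -1.0]]
wrist_force: [-0.9, 0.3, -0.7]
gripper_width: 0.0254
```

Emit:
{"fn": "jog_arm", "kwargs": {"commands": [[0, -0.43, 0, 0, 0, 0, 0], [0, -0.43, -0.5, 0, 0, 0, 0], [0, -0.43, -1, 0, 0, 0, 0], [0, -0.43, -1, 0, 0, 0, 0], [0, -0.43, -1, 0, 0, 0, 0]]}}

```text
time: 0.98
tool_pos: [0.4779, -0.1148, 0.1254]
tcp_rot: [[-0.987, 0.158, -0.013], [0.158, 0.987, 0.0], [0.013, -0.002, -1.0]]
wrist_force: [1.1, -1.0, 1.1]
gripper_width: 0.0
```

Run:
```python
from h import *
for n in ("side","wrist","scene"):
    im=env.get_image(n); cv2.imwrite(f"pics/{n}1.png",im)
    if n=="side": cv2.imwrite("pics/s1c.png",cv2.resize(im[150:350,220:440],None,fx=3,fy=3))
    if n=="scene": cv2.imwrite("pics/c1c.png",cv2.resize(im[150:330,190:390],None,fx=3,fy=3))
s=env.state(); print(s["time"],s["tool_pos"],s["wrist_force"],s["gripper_width"])
```

```text
1.1333 [ 0.48070322 -0.11464085  0.1287385 ] [-0.4948973   0.69220091  0.08799737] -0.00045107693860432216
```

View pics/s1c.png

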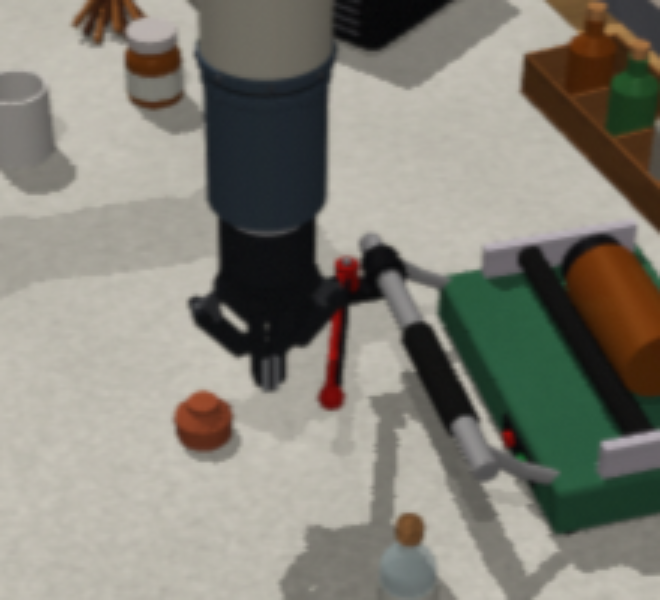

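View pics/wrist1.png

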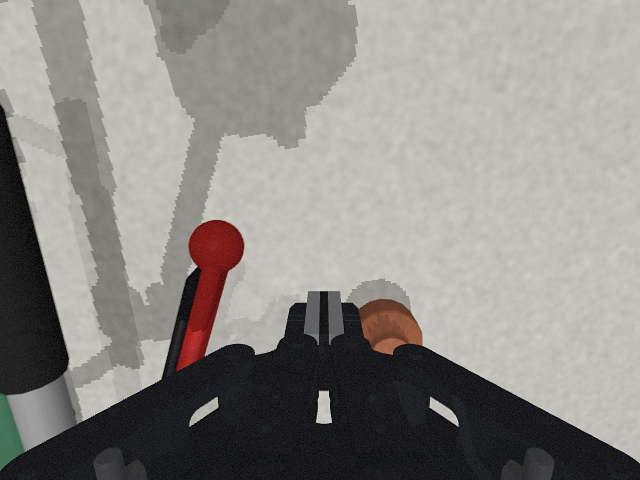

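View pics/c1c.png

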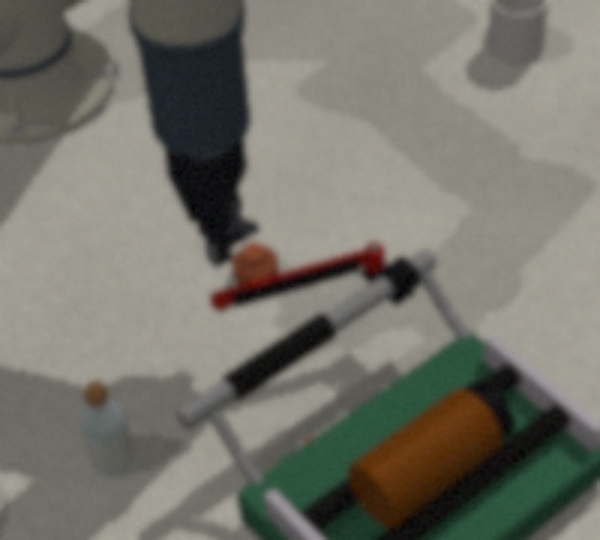

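The shut fingers are about 40 mm in front of the lever and above the inkwell. In the side crop the linkage knuckles stick out wide at about (195,315) and (345,300). I need their height, so they can't foul the bar when the lever is at its stop.

Run:
```python
from h import *
c=env.calibration("side"); s=env.state(); R=s["tcp_rot"];p=s["tool_pos"]
print("tip proj",proj(c,p+R@[0,0,.019]), "tcp",proj(c,p))
for a in (.04,.045,.05,.055,.06):
  for sg in (1,-1):
    print(a*sg,[tuple(proj(c,p+R@[sg*a,0,-b]).round()) for b in (0.01,.02,.03,.04,.05)])
im=cv2.imread("pics/side1.png")[215:295,270:350]; cv2.imwrite("pics/s1d.png",cv2.resize(im,None,fx=7,fy=7,interpolation=cv2.INTER_CUBIC))
```

```text
tip proj [310.62404117 277.11753466] tcp [310.51513961 271.2257356 ]
0.04 [(np.float64(294.0), np.float64(271.0)), (np.float64(294.0), np.float64(268.0)), (np.float64(294.0), np.float64(264.0)), (np.float64(294.0), np.float64(261.0)), (np.float64(294.0), np.float64(258.0))]
-0.04 [(np.float64(326.0), np.float64(265.0)), (np.float64(327.0), np.float64(262.0)), (np.float64(327.0), np.float64(259.0)), (np.float64(327.0), np.float64(256.0)), (np.float64(327.0), np.float64(253.0))]
0.045 [(np.float64(292.0), np.float64(271.0)), (np.float64(292.0), np.float64(268.0)), (np.float64(292.0), np.float64(265.0)), (np.float64(292.0), np.float64(261.0)), (np.float64(292.0), np.float64(258.0))]
-0.045 [(np.float64(328.0), np.float64(265.0)), (np.float64(329.0), np.float64(262.0)), (np.float64(329.0), np.float64(259.0)), (np.float64(329.0), np.float64(256.0)), (np.float64(329.0), np.float64(252.0))]
0.05 [(np.float64(290.0), np.float64(271.0)), (np.float64(290.0), np.float64(268.0)), (np.float64(290.0), np.float64(265.0)), (np.float64(290.0), np.float64(262.0)), (np.float64(290.0), np.float64(259.0)
[... 337 characters left out ...]
(np.float64(288.0), np.float64(262.0)), (np.float64(287.0), np.float64(259.0))]
-0.055 [(np.float64(332.0), np.float64(265.0)), (np.float64(333.0), np.float64(261.0)), (np.float64(333.0), np.float64(258.0)), (np.float64(333.0), np.float64(255.0)), (np.float64(333.0), np.float64(252.0))]
0.06 [(np.float64(286.0), np.float64(272.0)), (np.float64(286.0), np.float64(269.0)), (np.float64(286.0), np.float64(266.0)), (np.float64(286.0), np.float64(262.0)), (np.float64(285.0), np.float64(259.0))]
-0.06 [(np.float64(334.0), np.float64(264.0)), (np.float64(334.0), np.float64(261.0)), (np.float64(335.0), np.float64(258.0)), (np.float64(335.0), np.float64(255.0)), (np.float64(335.0), np.float64(251.0))]
```

View pics/s1d.png

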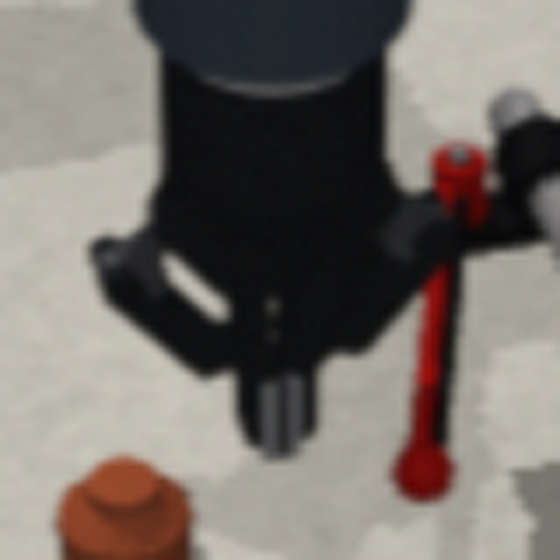

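The knuckle underside slopes at about 45° from 17 mm above the TCP at 27 mm out to about 55 mm above at 63 mm out. That clears both the bar top and the lever. I'll turn the tool square to the lever at rest, drop to lever height, then press along its arc while turning with it.

Emit:
{"fn": "jog_arm", "kwargs": {"commands": [[0, 0.1, -0.1, 0, 0, -0.04, 0], [0.1, 0.14, -0.2, 0, 0, -0.08, 0], [0.2, 0.14, -0.2, 0, 0, -0.102, 0], [0.2, 0.14, -0.2, 0, 0, -0.102, 0], [0.2, 0.14, -0.2, 0, 0, -0.102, 0]]}}

```text
time: 1.55
tool_pos: [0.4981, -0.1032, 0.1146]
tcp_rot: [[-0.889, 0.458, 0.0], [0.458, 0.889, 0.002], [0.001, 0.002, -1.0]]
wrist_force: [-0.7, -0.9, 0.2]
gripper_width: -0.0001
```

Run:
```python
from h import *
s=env.state(); p=s["tool_pos"];print(s["time"],p,s["tcp_rot"].round(3),s["wrist_force"].round(2))
im=env.get_image("side");cv2.imwrite("pics/s2.png",cv2.resize(im[200:300,260:380],None,fx=6,fy=6,interpolation=cv2.INTER_CUBIC))
cv2.imwrite("pics/w2.png",env.get_image("wrist"))
piv=np.array([.5947,-.0075])
for q in (0,.08,.16,.24,.32,.34):
    a=.479-q; d=np.array([-np.sin(a),-np.cos(a)]); n=np.array([-np.cos(a),np.sin(a)])
    P=piv+.13*d+.0215*n; print(q,P,(P-p[:2])/.08, q/np.pi)
```

```text
1.55 [ 0.49809336 -0.103213    0.11458555] [[-0.889  0.458  0.   ]
 [ 0.458  0.889  0.002]
 [ 0.001  0.002 -1.   ]] [-0.71 -0.93  0.22]
0 [ 0.51570374 -0.11296014] [ 0.22012972 -0.12183919] 0.0
0.08 [ 0.5243842  -0.11893581] [ 0.32863557 -0.19653506] 0.025464790894703257
0.16 [ 0.53351445 -0.12419867] [ 0.44276368 -0.26232082] 0.050929581789406514
0.24 [ 0.54303608 -0.12871505] [ 0.56178402 -0.31877566] 0.07639437268410976
0.32 [ 0.55288818 -0.13245608] [ 0.68493528 -0.36553847] 0.10185916357881303
0.34 [ 0.5553955  -0.13326727] [ 0.71627674 -0.37567835] 0.10822536130248885
```

View pics/s2.png

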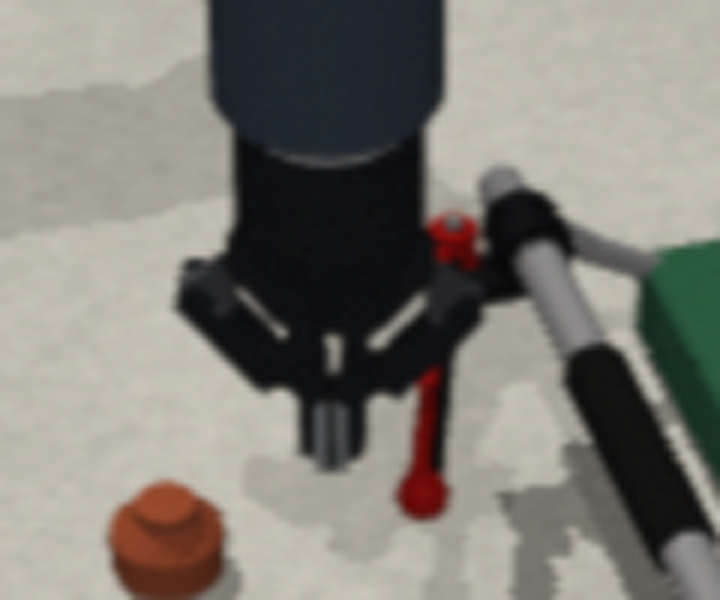

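View pics/w2.png

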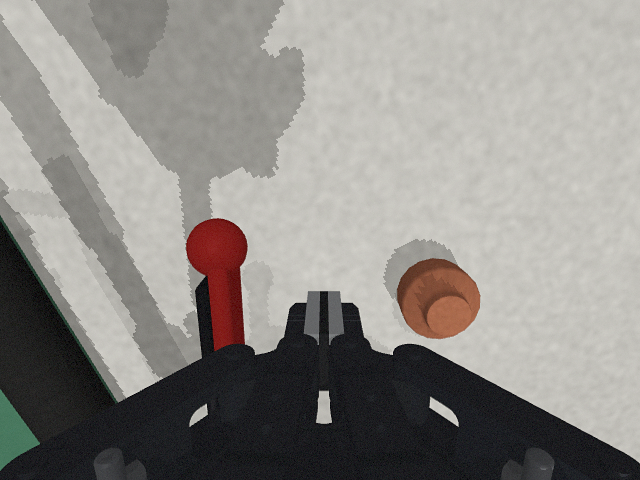

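Finger and lever are now parallel: in the wrist view the lever at x≈225 runs parallel to the fingers at x≈325, with free space between. I'll press along the arc to about 0.24 rad and read the force.

Emit:
{"fn": "jog_arm", "kwargs": {"commands": [[0.22, -0.12, 0, 0, 0, 0, 0], [0.22, -0.12, 0, 0, 0, 0, 0], [0.33, -0.2, 0, 0, 0, 0.025, 0], [0.44, -0.26, 0, 0, 0, 0.05, 0], [0.56, -0.32, 0, 0, 0, 0.076, 0]]}}

```text
time: 2.07
tool_pos: [0.5405, -0.1288, 0.1144]
tcp_rot: [[-0.973, 0.231, -0.004], [0.231, 0.973, 0.002], [0.004, 0.001, -1.0]]
wrist_force: [-5.1, 4.9, 5.2]
gripper_width: 0.0002
```

Run:
```python
from h import *
s=env.state(); p=s["tool_pos"];print(s["time"],p,s["wrist_force"].round(2))
im=env.get_image("wrist"); s=env.state(); print(s["tool_pos"],s["wrist_force"].round(2))
cv2.imwrite("pics/w3.png",im)
```

```text
2.0667 [ 0.54054139 -0.12879721  0.11439846] [-5.08  4.9   5.2 ]
[ 0.54216018 -0.12944684  0.11432451] [-1.67  1.12  5.03]
```

View pics/w3.png

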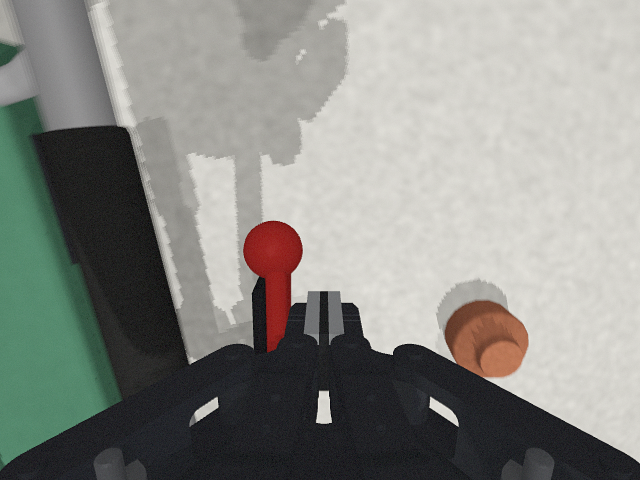

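The lever is moving with the finger, but there's an upward force of about 5 N. I'll let it settle and read again before going on.

Emit:
{"fn": "jog_arm", "kwargs": {"commands": [[0, 0, 0, 0, 0, 0, 0], [0, 0, 0, 0, 0, 0, 0], [0, 0, 0, 0, 0, 0, 0]]}}

```text
time: 2.37
tool_pos: [0.5406, -0.129, 0.1143]
tcp_rot: [[-0.974, 0.228, -0.005], [0.228, 0.974, 0.002], [0.005, 0.001, -1.0]]
wrist_force: [-5.3, 2.4, 2.4]
gripper_width: -0.0
```

Run:
```python
from h import *
im=env.get_image("side");s=env.state(); print(s["tool_pos"],s["wrist_force"].round(2),s["ft_torque"].round(2))
cv2.imwrite("pics/s3.png",cv2.resize(im[200:300,280:400],None,fx=6,fy=6,interpolation=cv2.INTER_CUBIC))
for i in range(3):
    env.get_image("side");s=env.state(); print(s["tool_pos"],s["wrist_force"].round(2),s["ft_torque"].round(2))
```

```text
[ 0.54055168 -0.12893494  0.11434876] [-5.37  1.99  2.07] [0.77 1.46 0.01]
[ 0.54053534 -0.12892011  0.1143564 ] [-3.75  1.62  1.99] [0.75 1.49 0.  ]
[ 0.54052011 -0.12892949  0.11435426] [-5.44  2.75  1.91] [0.78 1.54 0.  ]
[ 0.54054148 -0.12893368  0.11434781] [-4.33  2.39  1.58] [0.76 1.53 0.02]
```

View pics/s3.png

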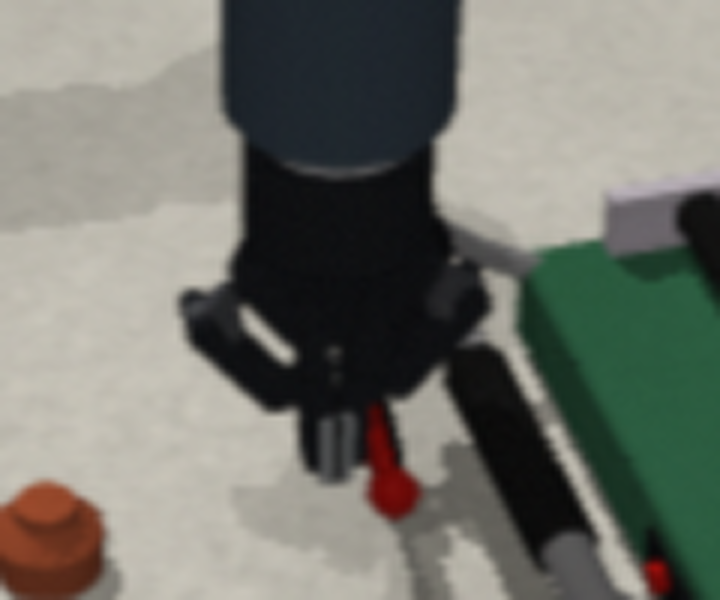

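The settled force is about 5.2 N horizontal, matching the spring at around 0.23 rad. The vertical part decayed to about 2 N, which looks like friction. Next I'll press on to the stop in small steps.

Emit:
{"fn": "jog_arm", "kwargs": {"commands": [[0.08, -0.025, 0, 0, 0, 0.013, 0], [0.14, -0.04, 0, 0, 0, 0.024, 0], [0.14, -0.04, 0, 0, 0, 0.024, 0]]}}

```text
time: 2.82
tool_pos: [0.5501, -0.1326, 0.1144]
tcp_rot: [[-0.988, 0.154, -0.008], [0.154, 0.988, 0.001], [0.008, -0.0, -1.0]]
wrist_force: [-5.7, -1.9, 4.1]
gripper_width: 0.0001
```

Emit:
{"fn": "jog_arm", "kwargs": {"commands": [[0.02, -0.005, 0, 0, 0, 0, 0], [0.02, -0.005, 0, 0, 0, 0, 0]]}}

```text
time: 2.98
tool_pos: [0.5499, -0.1327, 0.1144]
tcp_rot: [[-0.988, 0.156, -0.01], [0.156, 0.988, 0.001], [0.011, -0.0, -1.0]]
wrist_force: [-5.3, 1.5, 3.1]
gripper_width: 0.0
```

Emit:
{"fn": "jog_arm", "kwargs": {"commands": [[0.02, -0.005, 0, 0, 0, 0, 0], [0.02, -0.005, 0, 0, 0, 0, 0]]}}

```text
time: 3.15
tool_pos: [0.5497, -0.1326, 0.1144]
tcp_rot: [[-0.987, 0.158, -0.013], [0.158, 0.987, 0.002], [0.013, 0.0, -1.0]]
wrist_force: [-5.4, 2.9, 2.9]
gripper_width: -0.0
```

The commands are relative to the measured pose, so a 1.6 mm step is absorbed by arm compliance at about 6 N. I'll use bigger steps.

Emit:
{"fn": "jog_arm", "kwargs": {"commands": [[0.04, -0.007, 0, 0, 0, 0, 0], [0.04, -0.007, 0, 0, 0, 0, 0], [0.04, -0.007, 0, 0, 0, 0, 0]]}}

```text
time: 3.4
tool_pos: [0.551, -0.1328, 0.1145]
tcp_rot: [[-0.987, 0.16, -0.016], [0.16, 0.987, 0.002], [0.016, -0.0, -1.0]]
wrist_force: [-5.6, 1.5, 3.5]
gripper_width: -0.0002
```

Emit:
{"fn": "jog_arm", "kwargs": {"commands": [[0.05, -0.008, 0, 0, 0, 0, 0], [0.05, -0.008, 0, 0, 0, 0, 0], [0.05, -0.008, 0, 0, 0, 0, 0]]}}

```text
time: 3.65
tool_pos: [0.5526, -0.1332, 0.1145]
tcp_rot: [[-0.987, 0.163, -0.019], [0.163, 0.987, 0.003], [0.019, -0.0, -1.0]]
wrist_force: [-6.3, 1.2, 4.0]
gripper_width: -0.0001
```

Emit:
{"fn": "jog_arm", "kwargs": {"commands": [[0.06, -0.008, 0, 0, -0.008, 0, 0], [0.06, -0.008, 0, 0, -0.008, 0, 0], [0.06, -0.008, 0, 0, -0.008, 0, 0]]}}

```text
time: 3.9
tool_pos: [0.553, -0.1332, 0.1142]
tcp_rot: [[-0.986, 0.165, -0.001], [0.165, 0.986, 0.004], [0.002, 0.004, -1.0]]
wrist_force: [-12.1, 3.6, 7.0]
gripper_width: -0.0003
```

Emit:
{"fn": "jog_arm", "kwargs": {"commands": [[0.05, -0.008, 0, 0, -0.004, 0, 0], [0.05, -0.008, 0, 0, -0.004, 0, 0], [0.05, -0.008, 0, 0, -0.004, 0, 0]]}}

```text
time: 4.15
tool_pos: [0.553, -0.1333, 0.1141]
tcp_rot: [[-0.986, 0.167, 0.005], [0.167, 0.986, 0.005], [-0.004, 0.006, -1.0]]
wrist_force: [-11.5, 3.4, 7.7]
gripper_width: 0.0001
```

Run:
```python
from h import *
F=[]
for n in ("side","wrist","scene"):
    im=env.get_image(n); s=env.state(); print(s["tool_pos"],s["wrist_force"].round(2))
    cv2.imwrite(f"pics/{n}4.png",im)
    if n=="side":cv2.imwrite("pics/s4.png",cv2.resize(im[200:300,280:400],None,fx=6,fy=6,interpolation=cv2.INTER_CUBIC))
```

```text
[ 0.55302819 -0.13322799  0.1141255 ] [-12.24   4.18   8.86]
[ 0.55305    -0.13324446  0.11414585] [-12.31   4.39   8.49]
[ 0.55302752 -0.13322694  0.11411457] [-12.26   4.14   8.05]
```

View pics/s4.png

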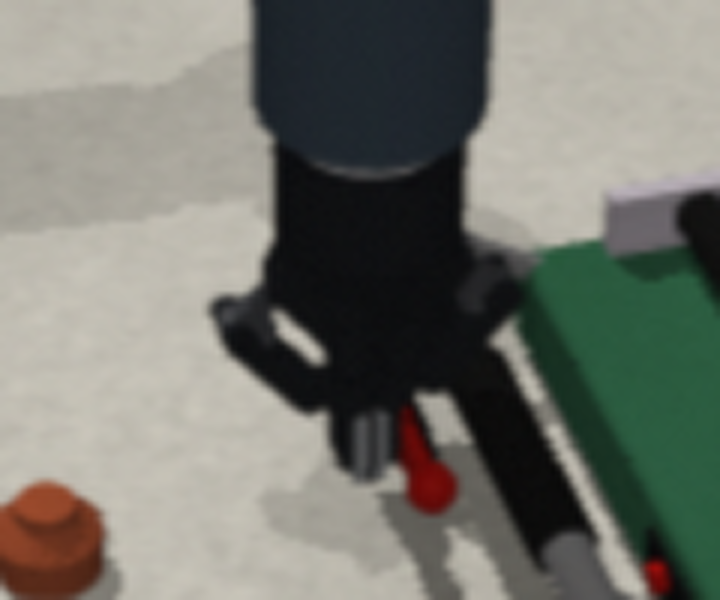

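View pics/wrist4.png

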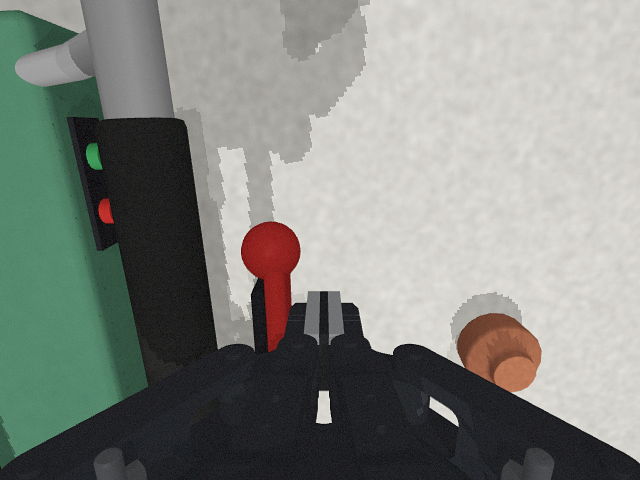

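The finger stopped at (0.5530, -0.1332), where I predicted the stop to be (0.5529, -0.1325). Force rose from 6.4 to about 13 N with no further travel, so the lever is on its stop, clear of the bar. Now I'll back out well past rest so it springs fully out, and come up slightly.

Emit:
{"fn": "jog_arm", "kwargs": {"commands": [[-0.12, 0.04, 0, 0, 0, -0.025, 0], [-0.24, 0.1, 0, 0, 0, -0.05, 0], [-0.46, 0.24, 0, 0, 0, -0.08, 0], [-0.8, 0.45, 0.04, 0, 0, -0.102, 0], [-0.8, 0.45, 0.04, 0, 0, -0.102, 0]]}}

```text
time: 4.72
tool_pos: [0.485, -0.0956, 0.1176]
tcp_rot: [[-0.881, 0.474, 0.005], [0.474, 0.881, 0.004], [-0.003, 0.006, -1.0]]
wrist_force: [-1.0, -0.4, 0.8]
gripper_width: 0.0001
```

Emit:
{"fn": "jog_arm", "kwargs": {"commands": [[0, 0, 0, 0, 0, 0, 0], [0, 0, 0, 0, 0, 0, 0], [0, 0, 0, 0, 0, 0, 0], [0, 0, 0, 0, 0, 0, 0], [0, 0, 0, 0, 0, 0, 0]]}}

```text
time: 5.13
tool_pos: [0.4855, -0.0958, 0.1175]
tcp_rot: [[-0.88, 0.474, 0.005], [0.474, 0.88, 0.004], [-0.003, 0.006, -1.0]]
wrist_force: [0.8, 0.0, -0.2]
gripper_width: 0.0003
```

Run:
```python
from h import *
s=env.state(); p=s["tool_pos"];print(s["time"],p,s["tcp_rot"].round(3),s["wrist_force"].round(2))
ims={n:env.get_image(n) for n in ("side","wrist")}
cv2.imwrite("pics/s5.png",cv2.resize(ims["side"][200:300,260:380],None,fx=6,fy=6,interpolation=cv2.INTER_CUBIC))
cv2.imwrite("pics/w5.png",ims["wrist"])
for nm,im in (("start",cv2.imread("pics/side0.png")),("stop",cv2.imread("pics/side4.png")),("now",ims["side"])):
    m=red(im).astype(np.uint8); m[:, :320]=0; m[:,380:]=0; m[:268]=0; m[292:]=0
    ys,xs=np.where(m); print(nm,xs.mean(),ys.mean(),len(xs))
piv=np.array([.5947,-.0075])
for q in (.08,.16,.24,.32,.34):
    a=.479-q; d=np.array([-np.sin(a),-np.cos(a)]); n=np.array([-np.cos(a),np.sin(a)])
    P=piv+.13*d+.0215*n; print(q,((P-p[:2])/.08).round(3), q/np.pi)
```

```text
5.1333 [ 0.48553684 -0.09584531  0.11745848] [[-0.88   0.474  0.005]
 [ 0.474  0.88   0.004]
 [-0.003  0.006 -1.   ]] [ 0.78  0.02 -0.25]
start 330.22222222222223 278.3333333333333 63
stop 350.26666666666665 277.9066666666667 75
now 330.2 278.3076923076923 65
0.08 [ 0.486 -0.289] 0.025464790894703257
0.16 [ 0.6   -0.354] 0.050929581789406514
0.24 [ 0.719 -0.411] 0.07639437268410976
0.32 [ 0.842 -0.458] 0.10185916357881303
0.34 [ 0.873 -0.468] 0.10822536130248885
```

View pics/s5.png

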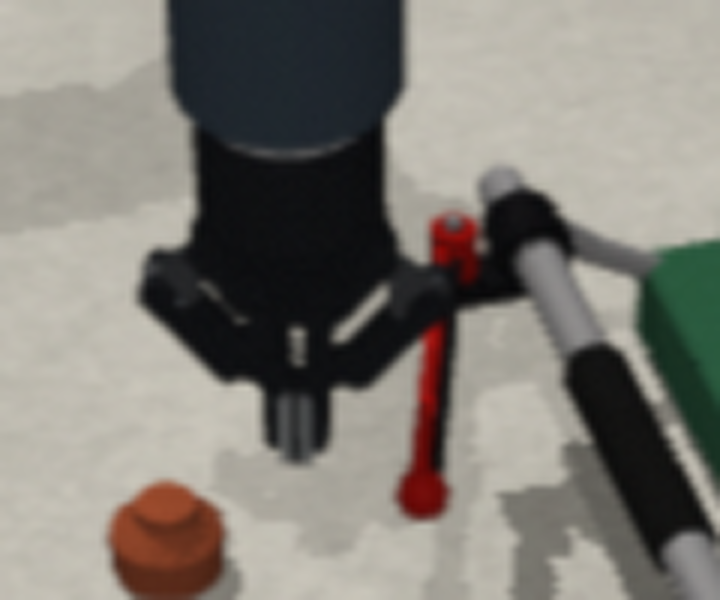

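The lever is fully out again: in the side view its free end is at (330.2, 278.3), against (330.2, 278.3) at the start and x=350.3 at the stop. Second press, 3 mm higher.

Emit:
{"fn": "jog_arm", "kwargs": {"commands": [[0.37, -0.2, 0, 0, 0, 0, 0], [0.48, -0.29, 0, 0, 0, 0.025, 0], [0.6, -0.35, 0, 0, 0, 0.05, 0], [0.72, -0.41, 0, 0, 0, 0.076, 0], [0.84, -0.455, 0, 0, 0, 0.1, 0]]}}

```text
time: 5.65
tool_pos: [0.5511, -0.1326, 0.1166]
tcp_rot: [[-0.984, 0.176, -0.002], [0.176, 0.984, 0.006], [0.003, 0.006, -1.0]]
wrist_force: [-6.7, 2.0, 4.8]
gripper_width: -0.0001
```

Emit:
{"fn": "jog_arm", "kwargs": {"commands": [[0.06, -0.015, 0, 0, 0, 0.004, 0], [0.06, -0.015, 0, 0, 0, 0.004, 0], [0.06, -0.015, 0, 0, 0, 0.004, 0]]}}

```text
time: 5.9
tool_pos: [0.5528, -0.1337, 0.1159]
tcp_rot: [[-0.986, 0.164, -0.009], [0.164, 0.986, 0.007], [0.01, 0.006, -1.0]]
wrist_force: [-10.8, 3.1, 6.9]
gripper_width: 0.0
```

Emit:
{"fn": "jog_arm", "kwargs": {"commands": [[0.05, -0.008, 0, 0, 0, 0, 0], [0.05, -0.008, 0, 0, 0, 0, 0], [0.05, -0.008, 0, 0, 0, 0, 0]]}}

```text
time: 6.15
tool_pos: [0.5531, -0.1339, 0.1156]
tcp_rot: [[-0.986, 0.165, -0.017], [0.165, 0.986, 0.008], [0.019, 0.005, -1.0]]
wrist_force: [-13.4, 5.0, 10.8]
gripper_width: -0.0002
```

Run:
```python
from h import *
for i in range(3):
    im=env.get_image("side"); s=env.state(); print(s["time"],s["tool_pos"].round(4),s["wrist_force"].round(2))
    m=red(im).astype(np.uint8); m[:, :320]=0; m[:,380:]=0; m[:268]=0; m[292:]=0
    ys,xs=np.where(m); print(xs.mean(),ys.mean(),len(xs))
cv2.imwrite("pics/side6.png",im)
cv2.imwrite("pics/wrist6.png",env.get_image("wrist"))
```

```text
6.2 [ 0.5531 -0.1339  0.1156] [-13.64   5.5   11.21]
350.3918918918919 277.97297297297297 74
6.25 [ 0.5531 -0.1339  0.1156] [-12.12   4.2   10.56]
350.3918918918919 277.97297297297297 74
6.3 [ 0.5531 -0.1339  0.1156] [-13.33   3.79  10.19]
350.3918918918919 277.97297297297297 74
```

View pics/side6.png

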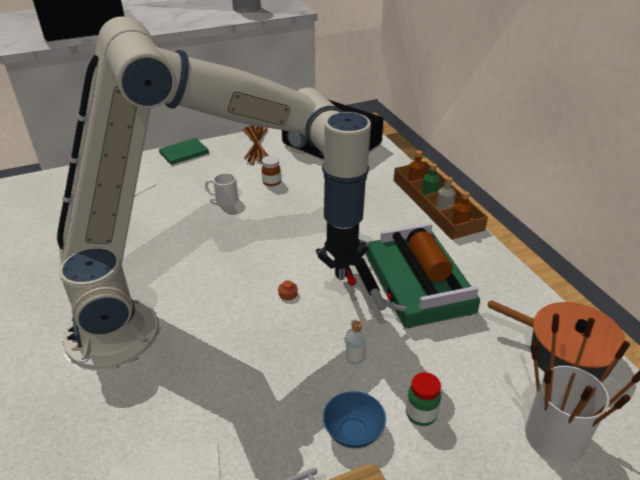

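View pics/wrist6.png

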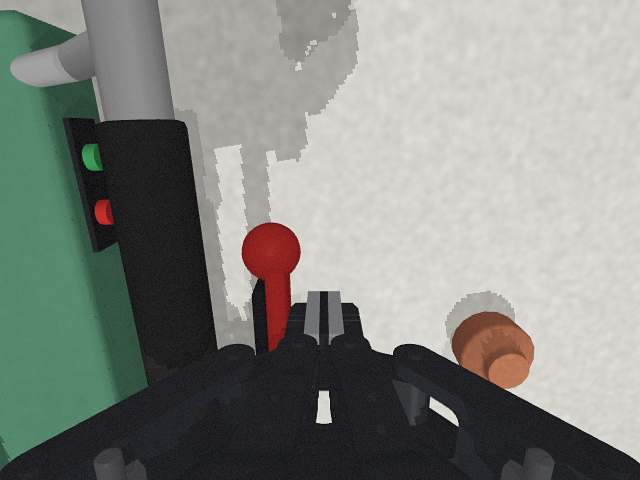

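Second press is on the stop: the free end is at (350.4, 278.0), the same as the first time, and nothing else has moved. At about 14 N plus a vertical part, the push is firmer than it needs to be, so I'll lighten it and take off the vertical part.

Emit:
{"fn": "jog_arm", "kwargs": {"commands": [[0.03, -0.005, 0.01, 0, -0.004, 0, 0], [0.03, -0.005, 0.01, 0, -0.004, 0, 0], [0.03, -0.005, 0.01, 0, -0.004, 0, 0], [0.03, -0.005, 0.01, 0, -0.004, 0, 0]]}}

```text
time: 6.68
tool_pos: [0.5527, -0.1338, 0.1157]
tcp_rot: [[-0.986, 0.166, -0.011], [0.166, 0.986, 0.01], [0.012, 0.008, -1.0]]
wrist_force: [-8.8, 4.2, 5.4]
gripper_width: -0.0002
```

```bash
cat > chk.py <<'E'
from h import *
for i in range(3):
    im=env.get_image("side"); s=env.state(); print(s["time"],s["tool_pos"].round(4),s["wrist_force"].round(2))
    m=red(im).astype(np.uint8); m[:, :320]=0; m[:,380:]=0; m[:268]=0; m[292:]=0
    ys,xs=np.where(m); print(xs.mean(),ys.mean(),len(xs))
print(s["tcp_rot"][:,2])
E
python3 chk.py
```

```text
6.7333 [ 0.5527 -0.1338  0.1157] [-8.84  3.56  4.86]
350.24657534246575 278.0 73
6.7833 [ 0.5527 -0.1338  0.1156] [-8.81  4.68  5.63]
350.24657534246575 278.0 73
6.8333 [ 0.5527 -0.1338  0.1157] [-8.82  3.87  6.27]
350.24657534246575 278.0 73
[-0.01105257  0.00962541 -0.99989259]
```

That's about 9.7 N, light and above the 6.5 N spring, but the finger eased back 0.4 mm. I'll add a little push to be sure the lever is on the stop.

Emit:
{"fn": "jog_arm", "kwargs": {"commands": [[0.038, -0.006, 0.008, 0, -0.004, 0, 0], [0.038, -0.006, 0.008, 0, -0.004, 0, 0], [0.038, -0.006, 0.008, 0, -0.004, 0, 0], [0.038, -0.006, 0.008, 0, -0.004, 0, 0]]}}

```text
time: 7.17
tool_pos: [0.5528, -0.1338, 0.1156]
tcp_rot: [[-0.986, 0.167, -0.005], [0.167, 0.986, 0.011], [0.007, 0.01, -1.0]]
wrist_force: [-9.6, 4.3, 5.9]
gripper_width: 0.0004
```

```bash
python3 chk.py
```

```text
7.2167 [ 0.5527 -0.1338  0.1156] [-9.05  3.61  6.07]
350.24657534246575 278.0 73
7.2667 [ 0.5528 -0.1338  0.1156] [-9.77  3.89  5.19]
350.24657534246575 278.0 73
7.3167 [ 0.5528 -0.1338  0.1156] [-9.43  4.26  6.26]
350.24657534246575 278.0 73
[-0.00525577  0.01094504 -0.99992629]
```

Between 9.5 and 14 N the finger moves only about 0.4 mm, roughly 100 times stiffer than the spring, so the lever is on its stop. Handing in.

Run:
```python
from workcell import env
print(env.sign_off())
```

```text
the job is handed in; nothing more can be done
None
```

I pressed the lever to its stop, let it spring fully out, then pressed it in again and handed in while still holding it there. It took about 7.3 s of the 48 s allowed. I pushed on the red front with the back of the shut fingers.

- **First press:** the finger stopped within 1 mm of where I predicted the stop. Force rose from about 6.4 N to 13 N horizontal with no further travel.
- **Release:** the lever's free end returned to its starting position in the side view (x = 330.2 px both times, against 350.3 px at the stop). The finger was well clear of it.
- **Second press and hold:** the free end is back at 350.25 px, with about 10 N horizontal and steady. The push peaked at about 14 N horizontal just before I eased it off.
- **Surroundings:** the last pictures show the lever clear of the bar's rubber grip. The pots and jars look unmoved; I checked those by eye.

**Not fully resolved:** there was a vertical force during both presses, about 11 N at most and 6 N in the final hold. I took it as friction on the lever face, because it grew and shrank with the push and was still there when I worked slightly higher. I did not confirm this separately. The final hold also sits about 0.3 mm short of the position at the 14 N peak, which fits slight give at the stop.

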